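# Draw down the vacuum-chuck filter cover evenly, crosswise and in two rounds

## Robot

A 6-joint arm with a two-finger parallel gripper is mounted at the origin on a cart in front of the work surface, level with it; the furniture and walls round the work are solid. World frame = base frame: x ahead of the robot, y to its left, z up, the work surface at z = 0. Lengths are in m, angles in rad, forces in N, time in s.
With the tool pointing down it reaches from about 0.275 to 0.825 m from the base axis. Payload 4.9 kg.
Tool frame: the origin (TCP) lies between the finger pads; the fingertips stand ahead of it and the grasp point (between the pads) lies 3 mm ahead of it (nose_length is the z of the fingertips in the tool frame, in m); z points along the fingers, y is the line along which they close (so a half turn about z gives the same grasp; the last joint's range is limited). The gripper opens to 85 mm and grips with 20 to 120 N. Pads are 22 mm wide; open, the fingers measure 114 mm over their backs; the gripper's body (76 mm by 85 mm) begins 54 mm behind the grasp point. The pads swing forward as they close: fully open they stand 13 mm farther back than shut.
Start: joints at [1.04, 0.326, -0.193, 1.052, 0, 1.437], TCP at [0.213, 0.507, 0.253] pointing down, gripper open.
Joint ranges: [-2.65, 2.65], [-0.97, 1.79], [-1.3, 1.35], [-1.93, 2.1], [-1.47, 1.37], [-3.14, 3.14]. Speed limits (rad/s): [2.57, 2.57, 3.14, 3.14, 3.14, 3.14].

## Interface

Orientations are given as a 3x3 rotation matrix whose columns are the frame's x, y, z axes.
In Python, from station import get_state, snapshot, camera_params, close_job, nose_length gives the robot as it stands.
- The arm moves only by the tool arm_command, never from a script. Its argument "motion" is a list that holds one entry, the list of rows, each a list of 5 numbers: the opening, from 0 (shut) to 1 (fully open), then the shift along the tool's x, y, z in m, then the turn about the tool's z in rad. A call has 1 to 10 rows; each row is the pose to reach, as a shift and turn from the pose commanded when the call began, along the tool's axes at that moment; what a row does not reach only later rows make up. A row lasts 1/12 s, in which the tool goes at most 41.7 mm and 7.16 degrees, less where a joint would pass 70% of its speed; a pose out of reach is approached as far as the arm can. A call with a gripper value outside its range is refused whole. The fingers move at their own pace and stop on an object; "grip_force" is the grip in N (left out, the last holds). Time passes only in rows, so rows that repeat a pose let the fingers close. It gives the time, the measured TCP pose, the force, the opening and the grip force at its end, in the units of the state.
- get_state(): the state, without advancing time (a new reading comes with each control period).
- snapshot(name): name is "side" or "top"; returns (picture, depth): 480x640x3 uint8, blue, green, red; 480x640 float32, m along the optical axis (not along the pixel's ray), 0 where there is no reading.
- camera_params(name): a dict with "fx", "fy", "cx", "cy" (pixels), "distortion" ([k1, k2, p1, p2, k3] as OpenCV has them; the pictures are not rectified), "rvec" (rotation vector, rad) and "tvec" (3), from world to camera coordinates, as OpenCV has them. Camera axes: x right, y down, z forward; pixel columns grow to the right and rows downward; lengths in m; the calibration is good to about 2 mm. A picture is of the moment at which its call begins. camera_params takes no time and is no camera call.
- close_job(): hands the job in; it is judged then, once.
The state is a dict: "clock": time; "qpos": joint angles; "qd": joint speeds; "joint_torque": joint torques, N m; "tcp_pos": TCP position; "orientation": TCP orientation; "wrist_force": force on the tool from outside, world axes, zero at the start; "wrist_torque": the same for the moment, N m; "gripper_width": finger opening in m; "grasp_force": force on a finger pad.
Only numpy, scipy, OpenCV 4.12 (cv2) and the standard library are available. Lean on these libraries where they do the work, as an engineer would, in place of code of your own. Each camera call takes 0.05 s, during which the arm holds its last target. There are 200 camera calls.

## Task

The cover of the green filter pot is held by four orange push-in studs, one of which someone has already pressed half-way in. Carry on in star order so the cover goes down evenly: press the stud diagonally opposite that one half-way, then the other two half-way; then, in a second round, press one diagonal pair fully home, then the other pair, one stud at a time, and leave all four fully home.

Things in the scene. Friction and masses are not known exactly. Their poses are not given: they have to be found in the camera images.
- head_a (a point): Centre of the top of one of four alike push-in studs (a, b, c, d in turn round the pot, so a and c are diagonally opposite, b and d too; 84 mm between neighbours, 119 mm across). Orange head, 28 mm across, 12 mm high, on an upright steel shank; z up. Heights of this point over the bench: fully up 88 mm, half-way in 76 mm, fully home 64 mm.
- head_b (a point): As head_a, for stud b. Each stud slides only straight down, 24 mm in all, and stays where it is left; pushing it takes 6 to 10 N, then it stops hard. Press the middle of the head with closed fingertips pointing down. At the start one stud stands half-way in (74 to 78 mm high), the other three nearly fully up (86 to 88 mm).
- head_c (a point): As head_a, for stud c. The studs hold down the round aluminium cover (152 mm across, brass knob 36 mm across at its centre) of a low round green filter pot (160 mm across, a dark hose tail 25 mm out on one side), fixed to the bench. The pot's centre is midway between a and c.
- head_d (a point): As head_a, for stud d. The cover rides on a light spring under the heads and tilts with them; its brass knob never stands higher than 96 mm over the bench, and nothing else on the pot is above the heads. To the left, over x 0.5 to 0.7, y 0.25 to 0.47 m, a lamp shade hangs 0.47 m above the bench: swing the arm past it drawn in.

How it is judged:
By the outcome, as a careful person would: the job done as asked, in the order asked, and still so for the second after the job is handed in, with the robot touching nothing.
It also fails if it takes over 51 s, if anything falls off the work surface, if the arm or the gripper's body presses on something with over 40 N, if the wrist force passes 120 N, or if a joint passes its speed limit or range.

## Working session

There is one attempt and no reset: what is moved stays moved. The work goes in short steps, Python scripts to look and compute and a tool call to move; the robot and the scene stay as the last step left them, time stands still between calls to the robot, and variables do not carry over. Pictures are saved under pics/ and viewed, at most 10 in all, crops included, and the job is handed in when it is done.

Besides the shell and the picture viewer there is one more tool, called after "Request:" as a command line: name --argument value ..., lists and objects as JSON in quotes. arm_command: Moves the arm, as the interface text tells. Its arguments: {"type":"object","properties":{"motion":{"type":"array"},"grip_force":{"type":"number"}},"required":["motion"]}

```bash
mkdir -p pics; cat > h.py <<'E'
import numpy as np, cv2
from station import *
def cam(n):
    p=camera_params(n); K=np.array([[p['fx'],0,p['cx']],[0,p['fy'],p['cy']],[0,0,1.]])
    return K,np.array(p['distortion'],float),cv2.Rodrigues(np.array(p['rvec'],float))[0],np.array(p['tvec'],float).ravel()
def w(n,uv,d):
    "pixels Nx2, depth N -> world"
    K,D,R,t=cam(n); u=cv2.undistortPoints(np.array(uv,float).reshape(-1,1,2),K,D)[:,0]
    d=np.array(d,float).reshape(-1,1); return (np.hstack([u*d,d])-t)@R
def wz(n,uv,z):
    K,D,R,t=cam(n); u=cv2.undistortPoints(np.array(uv,float).reshape(-1,1,2),K,D)[:,0]
    r=np.hstack([u,np.ones((len(u),1))])@R; c=-R.T@t
    return c+r*((z-c[2])/r[:,2])[:,None]
def blobs(n):
    im,dp=snapshot(n); hsv=cv2.cvtColor(im,cv2.COLOR_BGR2HSV)
    m=cv2.inRange(hsv,(5,150,90),(20,255,255)); k,l,s,c=cv2.connectedComponentsWithStats(m)
    for i in range(1,k):
        if s[i,4]<30: continue
        v,u=np.where((l==i)&(dp>0)); P=w(n,np.c_[u,v],dp[v,u])
        zt=np.percentile(P[:,2],90); T=P[P[:,2]>zt-.006]
        print(n,s[i].tolist(),c[i].round(1),'ztop',zt.round(4),'med z',np.median(T[:,2]).round(4),'mid',((T.min(0)+T.max(0))/2).round(4),'mean',T.mean(0).round(4),'ext',np.ptp(T,0).round(3))
    return im,dp
E
python3 - <<'E'
from h import *
for n in('side','top'):
    im,dp=blobs(n); cv2.imwrite(f'pics/{n}0.png',im); K,D,R,t=cam(n); print(n,'campos',-R.T@t)
s=get_state();print(nose_length() if callable(nose_length) else nose_length,s)
E
```

```text
side [220, 203, 28, 17, 365] [233.5 210.6] ztop 0.0307 med z 0.0289 mid [ 0.7869 -0.3812  0.0288] mean [ 0.7865 -0.3802  0.0289] ext [0.053 0.049 0.008]
side [307, 250, 18, 16, 224] [315.5 257.6] ztop 0.0886 med z 0.0872 mid [ 0.565  -0.2765  0.0864] mean [ 0.5643 -0.2751  0.0867] ext [0.027 0.029 0.008]
side [361, 251, 18, 15, 210] [369.6 258.3] ztop 0.0766 med z 0.075 mid [ 0.4959 -0.3236  0.0747] mean [ 0.4948 -0.322   0.0747] ext [0.025 0.026 0.008]
side [372, 283, 19, 17, 255] [380.8 291. ] ztop 0.0885 med z 0.0869 mid [ 0.4482 -0.2529  0.0868] mean [ 0.4482 -0.2523  0.0868] ext [0.027 0.027 0.008]
side [314, 288, 19, 17, 256] [322.9 296.3] ztop 0.0895 med z 0.0877 mid [ 0.5178 -0.2068  0.0876] mean [ 0.517  -0.2056  0.0875] ext [0.026 0.026 0.008]
side campos [0.24219582 0.33938995 0.6945351 ]
top [386, 99, 30, 28, 644] [400.7 112.8] ztop 0.0305 med z 0.0285 mid [ 0.7876 -0.3811  0.0289] mean [ 0.7874 -0.3811  0.0285] ext [0.05  0.051 0.009]
top [339, 226, 17, 18, 240] [347.  234.6] ztop 0.089 med z 0.0873 mid [ 0.5655 -0.2783  0.0869] mean [ 0.5651 -0.2783  0.087 ] ext [0.026 
[... 631 characters left out ...]
3659e-05,  1.43657392e+00]), 'qd': array([ 0.00104388, -0.00138481,  0.00169575, -0.00038794, -0.00014343,
       -0.000449  ]), 'joint_torque': array([-3.69360222e-06, -4.44241118e+01,  2.63037837e+01,  7.87963771e-03,
       -1.91201157e-04, -6.66865688e-06]), 'tcp_pos': array([0.21229499, 0.50685043, 0.25256738]), 'orientation': array([[-9.22309917e-01,  3.86450179e-01, -8.22108221e-04],
       [ 3.86450982e-01,  9.22308950e-01, -1.35601838e-03],
       [ 2.34204227e-04, -1.56837373e-03, -9.99998743e-01]]), 'wrist_force': array([-0.20768095,  0.29145619,  0.51773811]), 'wrist_torque': array([-0.02238239,  0.0030672 , -0.03913389]), 'grasp_force': 0.0, 'gripper_width': 0.08568917513866423}
```

View pics/top0.png

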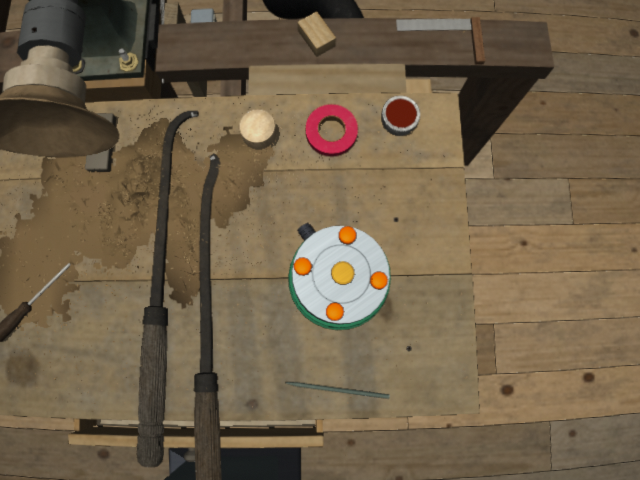

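View pics/side0.png

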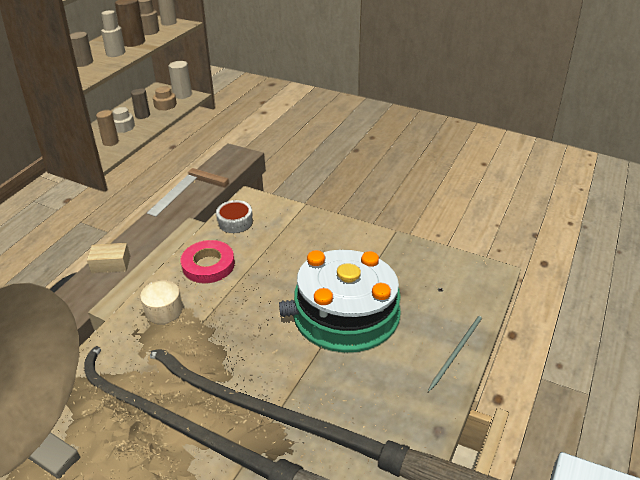

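Request:
arm_command --motion '[[[0,-0.014,-0.0136,0,0],[0,-0.042,-0.0408,0,0],[0,-0.07,-0.068,0,0],[0,-0.098,-0.0952,0,0],[0,-0.126,-0.1224,0,0],[0,-0.154,-0.1496,0,0],[0,-0.182,-0.1768,0,0],[0,-0.21,-0.204,0,0],[0,-0.238,-0.2312,0,0],[0,-0.266,-0.2584,0,0]]]'

```text
clock: 0.93
tcp_pos: [0.358, 0.1643, 0.2532]
orientation: [[-0.922, 0.386, -0.0], [0.386, 0.922, -0.0], [0.0, -0.0, -1.0]]
wrist_force: [0.8, -0.3, -0.2]
gripper_width: 0.0004
grasp_force: 0.0
```

Request:
arm_command --motion '[[[0,-0.028,-0.0272,0,0],[0,-0.056,-0.0544,0,0],[0,-0.084,-0.0816,0,0],[0,-0.112,-0.1088,0,0],[0,-0.14,-0.136,0,0],[0,-0.168,-0.1632,0,0.0],[0,-0.196,-0.1904,0,0],[0,-0.224,-0.2176,0,0],[0,-0.25,-0.243,0,0],[0,-0.27,-0.263,0,0]]]'

```text
clock: 1.77
tcp_pos: [0.506, -0.1836, 0.2528]
orientation: [[-0.922, 0.388, -0.0], [0.388, 0.922, -0.0], [-0.0, -0.0, -1.0]]
wrist_force: [0.7, -0.4, 0.8]
gripper_width: -0.0001
grasp_force: 0.0
```

```bash
cat >> h.py <<'E'
P={'H':(.4956,-.324),'O':(.5175,-.208),'E':(.565,-.277),'N':(.4488,-.2545)}
def plan():
    s=get_state();R=s['orientation'];p=s['tcp_pos'];n=nose_length() if callable(nose_length) else nose_length
    print('t',s['clock'],'tcp',p.round(4),'nose',n,'tip z',(p+R[:,2]*n)[2].round(4),'w',s['gripper_width'],'F',s['wrist_force'].round(1))
    print(R.round(4).tolist(),s['qpos'].round(2))
    for k,(x,y) in P.items(): print(k,(R.T@(np.array([x,y,.1+n])-p)).round(4),'(tip to z .1)')
E
python3 -c "
from h import *
plan()"
```

```text
t 1.7667 tcp [ 0.506  -0.1836  0.2528] nose 0.022 tip z 0.2308 w -0.00012534270946037588 F [ 0.7 -0.4  0.8]
[[-0.9216, 0.3882, -0.0001], [0.3882, 0.9216, -0.0003], [-0.0, -0.0003, -1.0]] [-0.49  0.3  -0.22  1.04 -0.   -0.09]
H [-0.0449 -0.1334  0.1308] (tip to z .1)
O [-0.0201 -0.018   0.1308] (tip to z .1)
E [-0.0906 -0.0631  0.1308] (tip to z .1)
N [ 0.0252 -0.0875  0.1308] (tip to z .1)
```

Request:
arm_command --motion '[[[0,-0.012,-0.01,0.03,0],[0,-0.02,-0.018,0.065,0],[0,-0.02,-0.018,0.1,0],[0,-0.02,-0.018,0.12,0],[0,-0.02,-0.018,0.12,0],[0,-0.02,-0.018,0.12,0]]]'

```text
clock: 2.27
tcp_pos: [0.5158, -0.2046, 0.1323]
orientation: [[-0.922, 0.387, -0.003], [0.387, 0.922, 0.002], [0.003, 0.0, -1.0]]
wrist_force: [-0.2, 0.2, 0.1]
gripper_width: -0.0001
grasp_force: 0.0
```

```bash
python3 -c "
from h import *
plan()
im,dp=blobs('side'); cv2.imwrite('pics/s1.png',cv2.resize(im[180:360,250:450],None,fx=3,fy=3))"
```

```text
t 2.2667 tcp [ 0.5158 -0.2046  0.1323] nose 0.022 tip z 0.1103 w -9.704010672358413e-05 F [-0.2  0.2  0.1]
[[-0.9222, 0.3866, -0.003], [0.3866, 0.9222, 0.0017], [0.0035, 0.0004, -1.0]] [-0.51  0.45 -0.35  0.78 -0.   -0.11]
H [-0.0275 -0.118   0.0101] (tip to z .1)
O [-0.0029 -0.0025  0.0103] (tip to z .1)
E [-0.0734 -0.0478  0.01  ] (tip to z .1)
N [ 0.0425 -0.072   0.0104] (tip to z .1)
side [220, 203, 28, 17, 364] [233.5 210.6] ztop 0.0305 med z 0.0289 mid [ 0.786  -0.3798  0.0284] mean [ 0.7865 -0.3802  0.0289] ext [0.052 0.052 0.008]
side [361, 251, 18, 15, 166] [369.7 258.1] ztop 0.0767 med z 0.0752 mid [ 0.4952 -0.3237  0.0748] mean [ 0.4952 -0.3233  0.0748] ext [0.025 0.026 0.008]
side [372, 283, 18, 17, 254] [380.7 291.1] ztop 0.0886 med z 0.087 mid [ 0.4484 -0.2539  0.0866] mean [ 0.4479 -0.2519  0.0868] ext [0.027 0.026 0.008]
side [314, 288, 19, 17, 261] [322.9 296.3] ztop 0.0893 med z 0.0878 mid [ 0.5177 -0.2058  0.0874] mean [ 0.517  -0.2055  0.0875] ext [0.026 0.024 0.008]
```

View pics/s1.png

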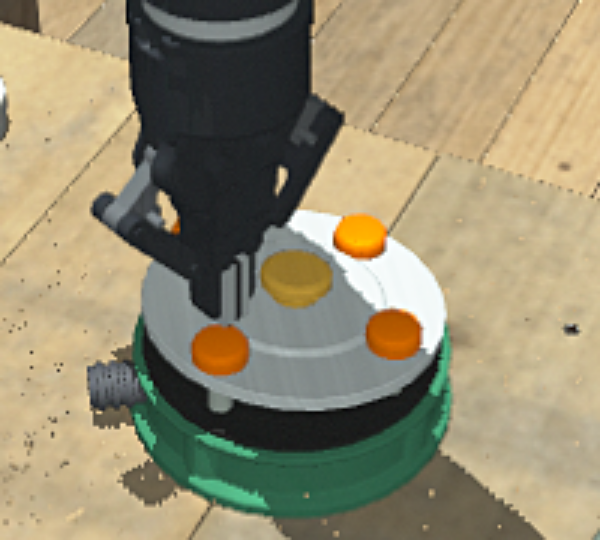

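Request:
arm_command --motion '[[[0,-0.003,-0.002,0.008,0],[0,-0.003,-0.002,0.016,0],[0,-0.003,-0.002,0.021,0],[0,-0.003,-0.002,0.025,0],[0,-0.003,-0.002,0.028,0],[0,-0.003,-0.002,0.03,0],[0,-0.003,-0.002,0.032,0],[0,-0.003,-0.002,0.033,0],[0,-0.003,-0.002,0.033,0],[0,-0.003,-0.002,0.033,0]]]'

```text
clock: 3.15
tcp_pos: [0.5192, -0.2081, 0.1008]
orientation: [[-0.922, 0.386, 0.001], [0.386, 0.922, -0.0], [-0.001, -0.0, -1.0]]
wrist_force: [-0.3, 1.3, 4.8]
gripper_width: 0.0002
grasp_force: 2.3
```

```bash
python3 -c "
from h import *
plan()
im,dp=blobs('side')"
```

```text
t 3.15 tcp [ 0.5192 -0.2081  0.1008] nose 0.022 tip z 0.0788 w 0.00017133066967396822 F [-0.3  1.3  4.8]
[[-0.9224, 0.3863, 0.0007], [0.3863, 0.9224, -0.0004], [-0.0009, -0.0001, -1.0]] [-0.51  0.49 -0.37  0.71 -0.   -0.12]
H [-0.023  -0.116  -0.0212] (tip to z .1)
O [ 0.0016 -0.0005 -0.0212] (tip to z .1)
E [-0.0689 -0.0458 -0.0212] (tip to z .1)
N [ 0.047  -0.0699 -0.0213] (tip to z .1)
side [220, 203, 28, 17, 364] [233.5 210.6] ztop 0.0304 med z 0.0288 mid [ 0.7867 -0.3804  0.0288] mean [ 0.7865 -0.3802  0.0288] ext [0.051 0.049 0.007]
side [361, 251, 18, 16, 170] [369.6 258.5] ztop 0.0768 med z 0.075 mid [ 0.495  -0.3241  0.0747] mean [ 0.4954 -0.3235  0.0747] ext [0.026 0.027 0.008]
side [372, 283, 18, 17, 251] [380.7 291.2] ztop 0.0885 med z 0.0869 mid [ 0.4486 -0.2535  0.0862] mean [ 0.4482 -0.2516  0.0868] ext [0.026 0.026 0.007]
side [314, 297, 19, 13, 158] [322.7 303.8] ztop 0.079 med z 0.0774 mid [ 0.5172 -0.2035  0.078 ] mean [ 0.5154 -0.2008  0.077 ] ext [0.026 0.018 0.009]
```

Request:
arm_command --motion '[[[0,0,0,0.001,0],[0,0,0,0.002,0],[0,0,0,0.0025,0],[0,0,0,0.0025,0],[0,0,0,0.0025,0]]]'

```text
clock: 3.62
tcp_pos: [0.5191, -0.2082, 0.0982]
orientation: [[-0.922, 0.386, 0.001], [0.386, 0.922, -0.0], [-0.001, -0.0, -1.0]]
wrist_force: [-0.7, 0.2, 5.9]
gripper_width: -0.0002
grasp_force: 2.6
```

```bash
python3 -c "
from h import *
plan()
im,dp=blobs('side')"|grep -v '\[220'
```

```text
t 3.6167 tcp [ 0.5191 -0.2082  0.0982] nose 0.022 tip z 0.0762 w -0.00020262079234026906 F [-0.7  0.2  5.9]
[[-0.9223, 0.3864, 0.0007], [0.3864, 0.9224, -0.0003], [-0.0007, -0.0, -1.0]] [-0.51  0.49 -0.37  0.7   0.   -0.12]
H [-0.0231 -0.1159 -0.0238] (tip to z .1)
O [ 0.0016 -0.0005 -0.0238] (tip to z .1)
E [-0.0689 -0.0458 -0.0238] (tip to z .1)
N [ 0.047  -0.0699 -0.0238] (tip to z .1)
side [361, 251, 18, 16, 170] [369.5 258.6] ztop 0.0769 med z 0.0751 mid [ 0.4949 -0.3233  0.0747] mean [ 0.4954 -0.3236  0.0748] ext [0.025 0.028 0.008]
side [372, 283, 18, 17, 250] [380.7 291.2] ztop 0.0885 med z 0.0867 mid [ 0.4482 -0.2536  0.0864] mean [ 0.4481 -0.2519  0.0866] ext [0.026 0.026 0.008]
side [314, 298, 19, 13, 159] [322.7 304.9] ztop 0.0767 med z 0.0745 mid [ 0.5176 -0.2047  0.0744] mean [ 0.5154 -0.2011  0.0745] ext [0.027 0.022 0.007]
```

Request:
arm_command --motion '[[[0,0,0,-0.02,0],[0,0,0,-0.04,0],[0,0.015,-0.022,-0.04,0],[0,0.031,-0.046,-0.04,0],[0,0.044,-0.066,-0.04,0],[0,0.047,-0.07,-0.036,0],[0,0.047,-0.07,-0.028,0],[0,0.047,-0.07,-0.02,0],[0,0.047,-0.07,-0.02,0],[0,0.047,-0.07,-0.02,0]]]'

```text
clock: 4.5
tcp_pos: [0.4487, -0.2535, 0.1167]
orientation: [[-0.923, 0.385, -0.001], [0.385, 0.923, 0.001], [0.002, 0.001, -1.0]]
wrist_force: [-0.3, -0.0, 1.0]
gripper_width: -0.0001
grasp_force: 0.0
```

```bash
python3 -c "
from h import *
plan()
im,dp=blobs('side')"|grep -v '\[220'
```

```text
t 4.5 tcp [ 0.4487 -0.2535  0.1167] nose 0.022 tip z 0.0947 w -9.89413678236642e-05 F [-0.3 -0.   1. ]
[[-0.9228, 0.3853, -0.0013], [0.3853, 0.9228, 0.0013], [0.0017, 0.0007, -1.0]] [-0.66  0.4  -0.47  0.7   0.   -0.26]
H [-0.0705 -0.0469 -0.0054] (tip to z .1)
O [-0.046   0.0685 -0.0053] (tip to z .1)
E [-0.1164  0.0232 -0.0055] (tip to z .1)
N [-0.0005 -0.0008 -0.0053] (tip to z .1)
side [307, 250, 18, 16, 205] [315.4 257.6] ztop 0.0886 med z 0.087 mid [ 0.5648 -0.2768  0.0863] mean [ 0.5645 -0.2762  0.0867] ext [0.027 0.025 0.007]
side [372, 285, 19, 15, 206] [380.6 292.5] ztop 0.0883 med z 0.0865 mid [ 0.4487 -0.2505  0.0906] mean [ 0.4473 -0.2496  0.0864] ext [0.026 0.022 0.016]
side [314, 294, 19, 17, 223] [322.9 302.1] ztop 0.0775 med z 0.0758 mid [ 0.5174 -0.2068  0.0753] mean [ 0.5175 -0.206   0.0755] ext [0.025 0.026 0.008]
```

Request:
arm_command --motion '[[[0,0,0,0.004,0],[0,0,0,0.008,0],[0,0,0,0.011,0],[0,0,0,0.014,0],[0,0,0,0.016,0],[0,0,0,0.018,0],[0,0,0,0.019,0],[0,0,0,0.0195,0],[0,0,0,0.0195,0]]]'

```text
clock: 5.3
tcp_pos: [0.4491, -0.2544, 0.0986]
orientation: [[-0.922, 0.386, 0.001], [0.386, 0.922, -0.0], [-0.001, 0.001, -1.0]]
wrist_force: [0.7, 1.6, 3.5]
gripper_width: -0.0001
grasp_force: 2.0
```

```bash
python3 -c "
from h import *
plan()
im,dp=blobs('side')"|grep -v '\[220'
```

```text
t 5.3 tcp [ 0.4491 -0.2544  0.0986] nose 0.022 tip z 0.0766 w -7.296002293591783e-05 F [0.7 1.6 3.5]
[[-0.9225, 0.3861, 0.0014], [0.3861, 0.9225, -0.0], [-0.0013, 0.0005, -1.0]] [-0.66  0.43 -0.49  0.66  0.   -0.26]
H [-0.0697 -0.0462 -0.0233] (tip to z .1)
O [-0.0452  0.0692 -0.0233] (tip to z .1)
E [-0.1156  0.0239 -0.0232] (tip to z .1)
N [ 0.0003 -0.0002 -0.0234] (tip to z .1)
side [307, 250, 18, 16, 204] [315.4 257.6] ztop 0.0888 med z 0.087 mid [ 0.5649 -0.2769  0.0865] mean [ 0.5647 -0.2759  0.0868] ext [0.026 0.024 0.007]
side [372, 292, 18, 13, 146] [380. 299.] ztop 0.0766 med z 0.0751 mid [ 0.448  -0.2506  0.0762] mean [ 0.4467 -0.2473  0.0748] ext [0.026 0.019 0.011]
side [314, 294, 19, 17, 223] [322.8 302.1] ztop 0.0775 med z 0.076 mid [ 0.5176 -0.2062  0.0755] mean [ 0.5176 -0.2063  0.0756] ext [0.027 0.026 0.008]
```

Request:
arm_command --motion '[[[0,0,0,-0.025,0],[0,0,0,-0.045,0],[0,-0.025,0.005,-0.048,0],[0,-0.058,0.012,-0.048,0],[0,-0.09,0.0185,-0.048,0],[0,-0.11,0.0227,-0.045,0],[0,-0.1156,0.0239,-0.035,0],[0,-0.1156,0.0239,-0.025,0],[0,-0.1156,0.0239,-0.02,0],[0,-0.1156,0.0239,-0.02,0]]]'

```text
clock: 6.18
tcp_pos: [0.5615, -0.2758, 0.1156]
orientation: [[-0.922, 0.387, -0.005], [0.387, 0.922, 0.003], [0.006, 0.001, -1.0]]
wrist_force: [-0.5, -0.1, 0.3]
gripper_width: 0.0003
grasp_force: 0.0
```

```bash
python3 -c "
from h import *
plan()
im,dp=blobs('side')"|grep -v '\[220'
```

```text
t 6.1833 tcp [ 0.5615 -0.2758  0.1156] nose 0.022 tip z 0.0936 w 0.00034737212098341234 F [-0.5 -0.1  0.3]
[[-0.9221, 0.3869, -0.0051], [0.3868, 0.9221, 0.0029], [0.0058, 0.0008, -1.0]] [-0.57  0.58 -0.16  0.84 -0.   -0.18]
H [ 0.0421 -0.0699 -0.0062] (tip to z .1)
O [ 0.0668  0.0455 -0.006 ] (tip to z .1)
E [-0.0037  0.0002 -0.0064] (tip to z .1)
N [ 0.1121 -0.024  -0.0058] (tip to z .1)
side [361, 251, 18, 16, 214] [369.4 258.7] ztop 0.0765 med z 0.0748 mid [ 0.4952 -0.3241  0.0747] mean [ 0.495  -0.3218  0.0746] ext [0.026 0.028 0.008]
side [307, 252, 18, 14, 174] [315.  259.4] ztop 0.0881 med z 0.0867 mid [ 0.565  -0.2742  0.0886] mean [ 0.5636 -0.2717  0.0863] ext [0.028 0.021 0.013]
side [372, 288, 18, 17, 253] [380.5 296.1] ztop 0.0779 med z 0.0763 mid [ 0.4486 -0.2537  0.0759] mean [ 0.4479 -0.2525  0.0761] ext [0.026 0.024 0.008]
side [314, 294, 19, 17, 199] [322.9 302.2] ztop 0.0778 med z 0.0757 mid [ 0.5173 -0.2067  0.0754] mean [ 0.5177 -0.2067  0.0756] ext [0.026 0.026 0.007]
```

Request:
arm_command --motion '[[[0,-0.002,0,0.002,0],[0,-0.002,0,0.006,0],[0,-0.002,0,0.01,0],[0,-0.002,0,0.013,0],[0,-0.002,0,0.015,0],[0,-0.002,0,0.017,0],[0,-0.002,0,0.0185,0],[0,-0.002,0,0.0195,0],[0,-0.002,0,0.0195,0]]]'

```text
clock: 6.98
tcp_pos: [0.5664, -0.2783, 0.0994]
orientation: [[-0.922, 0.387, 0.001], [0.387, 0.922, -0.001], [-0.001, -0.001, -1.0]]
wrist_force: [-1.8, -0.6, 4.8]
gripper_width: 0.0
grasp_force: 1.9
```

```bash
python3 -c "
from h import *
plan()
im,dp=blobs('side')"|grep -v '\[220'
```

```text
t 6.9833 tcp [ 0.5664 -0.2783  0.0994] nose 0.022 tip z 0.0774 w 3.768914807845788e-05 F [-1.8 -0.6  4.8]
[[-0.9223, 0.3866, 0.0007], [0.3866, 0.9223, -0.001], [-0.0011, -0.0007, -1.0]] [-0.57  0.6  -0.17  0.8  -0.   -0.18]
H [ 0.0475 -0.0696 -0.0226] (tip to z .1)
O [ 0.0722  0.0459 -0.0227] (tip to z .1)
E [ 0.0017  0.0006 -0.0226] (tip to z .1)
N [ 0.1176 -0.0235 -0.0227] (tip to z .1)
side [361, 251, 18, 16, 211] [369.3 258.8] ztop 0.0767 med z 0.0749 mid [ 0.4957 -0.3231  0.0745] mean [ 0.4952 -0.3213  0.0747] ext [0.025 0.027 0.008]
side [307, 259, 18, 12, 147] [315.5 264.9] ztop 0.0775 med z 0.0756 mid [ 0.5651 -0.2742  0.0775] mean [ 0.5626 -0.2709  0.0755] ext [0.026 0.022 0.012]
side [372, 288, 18, 17, 253] [380.5 296.1] ztop 0.0782 med z 0.0766 mid [ 0.4484 -0.2536  0.0759] mean [ 0.4477 -0.2526  0.0764] ext [0.025 0.026 0.007]
side [314, 294, 19, 17, 180] [323.  302.4] ztop 0.0776 med z 0.0755 mid [ 0.5175 -0.2067  0.0752] mean [ 0.5172 -0.2068  0.0753] ext [0.025 0.025 0.007]
```

Request:
arm_command --motion '[[[0,0,0,0.001,0],[0,0,0,0.001,0],[0,0,0,0.001,0],[0,0,0,-0.02,0],[0,0,0,-0.04,0],[0,0.015,-0.022,-0.04,0],[0,0.031,-0.046,-0.04,0],[0,0.045,-0.067,-0.036,0],[0,0.0475,-0.07,-0.02,0],[0,0.0475,-0.07,-0.014,0]]]'

```text
clock: 7.87
tcp_pos: [0.4933, -0.3243, 0.1113]
orientation: [[-0.921, 0.389, -0.002], [0.389, 0.921, 0.002], [0.002, 0.001, -1.0]]
wrist_force: [-0.8, 0.9, -0.6]
gripper_width: -0.0
grasp_force: 0.0
```

Request:
arm_command --motion '[[[0,0,0,0,0],[0,0,0,0,0],[0,0,0,0.004,0]]]'

```text
clock: 8.12
tcp_pos: [0.4966, -0.3241, 0.1096]
orientation: [[-0.923, 0.385, 0.002], [0.385, 0.923, -0.001], [-0.002, -0.0, -1.0]]
wrist_force: [0.8, 1.0, -0.2]
gripper_width: -0.0001
grasp_force: 0.0
```

```bash
python3 -c "
from h import *
plan()
im,dp=blobs('side');im,dp=blobs('top')"|grep -v '\[220'
```

```text
t 8.1167 tcp [ 0.4966 -0.3241  0.1096] nose 0.022 tip z 0.0876 w -7.601464717279405e-05 F [ 0.8  1.  -0.2]
[[-0.9228, 0.3854, 0.0015], [0.3854, 0.9228, -0.0009], [-0.0018, -0.0003, -1.0]] [-0.7   0.53 -0.27  0.77  0.   -0.31]
H [ 0.001  -0.0003 -0.0124] (tip to z .1)
O [ 0.0255  0.1152 -0.0125] (tip to z .1)
E [-0.045   0.0698 -0.0123] (tip to z .1)
N [ 0.0709  0.0458 -0.0125] (tip to z .1)
side [361, 252, 18, 15, 208] [369.5 259. ] ztop 0.0765 med z 0.075 mid [ 0.4952 -0.3223  0.075 ] mean [ 0.4943 -0.3209  0.0747] ext [0.026 0.025 0.009]
side [307, 256, 18, 16, 201] [315.4 263. ] ztop 0.0779 med z 0.0762 mid [ 0.5655 -0.2754  0.076 ] mean [ 0.5645 -0.2754  0.0758] ext [0.027 0.024 0.008]
side [372, 288, 18, 17, 221] [380.3 295.9] ztop 0.0778 med z 0.0762 mid [ 0.4483 -0.2537  0.0758] mean [ 0.4484 -0.2532  0.0759] ext [0.026 0.026 0.008]
side [314, 294, 19, 17, 229] [322.9 302.1] ztop 0.0773 med z 0.0759 mid [ 0.518  -0.2067  0.0754] mean [ 0.5174 -0.206   0.0755] ext [0.026 0.027 0.008]
top [386, 99, 30, 28, 642] [400.7 112.8] ztop 0.0306 med z 0.0284 mid [ 0.7881 -0.3812  0.0288] mean [ 0.7874 -0.3811  0.0285] ext [0.051 0.051 0.008]
top [339, 228, 8, 10, 38] [341.7 232.4] ztop 0.5627 med z 0.5636 mid [ 0.4711 -0.2454  0.5707] mean [ 0.472  -0.2457  0.566 ] ext [0.008 0.004 0.019]
top [294, 259, 16, 15, 134] [300.2 264.8] ztop 0.0795 med z 0.0768 mid [ 0.4855 -0.2094  0.34  ] mean [ 0.5151 -0.2068  0.1213] ext [0.09  0.026 0.533]
```

Request:
arm_command --motion '[[[0,0,0,0.004,0],[0,0,0,0.009,0],[0,0,0,0.013,0],[0,0,0,0.017,0],[0,0,0,0.02,0],[0,0,0,0.022,0],[0,0,0,0.024,0],[0,0,0,0.026,0],[0,0,0,0.026,0],[0,0,0,0.026,0]]]'

```text
clock: 9.05
tcp_pos: [0.4958, -0.324, 0.0859]
orientation: [[-0.922, 0.386, 0.002], [0.386, 0.922, -0.001], [-0.002, -0.0, -1.0]]
wrist_force: [-6.8, 5.5, 25.1]
gripper_width: -0.0001
grasp_force: 12.4
```

```bash
python3 -c "
from h import *
plan()
im,dp=blobs('side')"|grep -v '\[220'
```

```text
t 9.05 tcp [ 0.4958 -0.324   0.0859] nose 0.022 tip z 0.0639 w -0.00012441906090788853 F [-6.8  5.5 25.1]
[[-0.9225, 0.3861, 0.0017], [0.3861, 0.9225, -0.001], [-0.0019, -0.0003, -1.0]] [-0.7   0.56 -0.29  0.72  0.   -0.31]
H [ 0.0001 -0.     -0.0361] (tip to z .1)
O [ 0.0247  0.1154 -0.0362] (tip to z .1)
E [-0.0458  0.0701 -0.036 ] (tip to z .1)
N [ 0.0701  0.046  -0.0362] (tip to z .1)
side [307, 256, 18, 15, 190] [315.6 262.8] ztop 0.0778 med z 0.0761 mid [ 0.5649 -0.277   0.0759] mean [ 0.5649 -0.2765  0.0759] ext [0.026 0.026 0.008]
side [361, 260, 18, 12, 124] [368.8 266.3] ztop 0.0641 med z 0.0621 mid [ 0.495  -0.3203  0.0622] mean [ 0.4941 -0.317   0.062 ] ext [0.026 0.021 0.008]
side [372, 288, 18, 17, 215] [380.3 295.9] ztop 0.0779 med z 0.0764 mid [ 0.448  -0.2547  0.0758] mean [ 0.4485 -0.2535  0.076 ] ext [0.026 0.028 0.008]
side [314, 294, 19, 17, 214] [322.8 302. ] ztop 0.0775 med z 0.0758 mid [ 0.5173 -0.2066  0.0753] mean [ 0.5175 -0.2066  0.0756] ext [0.026 0.027 0.008]
```

Request:
arm_command --motion '[[[0,0,0,-0.03,0],[0,0,0,-0.058,0],[0,0.004,0.02,-0.062,0],[0,0.011,0.053,-0.062,0],[0,0.018,0.085,-0.062,0],[0,0.0235,0.11,-0.06,0],[0,0.0247,0.1154,-0.05,0],[0,0.0247,0.1154,-0.035,0],[0,0.0247,0.1154,-0.028,0],[0,0.0247,0.1154,-0.028,0]]]'

```text
clock: 9.93
tcp_pos: [0.5158, -0.2077, 0.1086]
orientation: [[-0.922, 0.387, -0.003], [0.387, 0.922, 0.002], [0.004, 0.0, -1.0]]
wrist_force: [0.6, 0.5, -0.8]
gripper_width: 0.0002
grasp_force: 0.0
```

Request:
arm_command --motion '[[[0,0,0,0.003,0],[0,0,0,0.008,0],[0,0,0,0.012,0],[0,0,0,0.016,0],[0,0,0,0.02,0],[0,0,0,0.023,0],[0,0,0,0.026,0],[0,0,0,0.028,0],[0,0,0,0.028,0],[0,0,0,0.028,0]]]'

```text
clock: 10.77
tcp_pos: [0.5174, -0.2089, 0.0859]
orientation: [[-0.922, 0.387, 0.002], [0.387, 0.922, -0.002], [-0.002, -0.001, -1.0]]
wrist_force: [-7.1, 3.0, 25.0]
gripper_width: 0.0003
grasp_force: 12.4
```

```bash
python3 -c "
from h import *
plan()
im,dp=blobs('side')"|grep -v '\[220'
```

```text
t 10.7667 tcp [ 0.5174 -0.2089  0.0859] nose 0.022 tip z 0.0639 w 0.0002528657540914401 F [-7.1  3.  25. ]
[[-0.9221, 0.3869, 0.0015], [0.3869, 0.9221, -0.0019], [-0.0022, -0.0012, -1.0]] [-0.52  0.51 -0.39  0.67 -0.   -0.12]
H [-0.0245 -0.1146 -0.0359] (tip to z .1)
O [ 0.0002  0.0008 -0.0361] (tip to z .1)
E [-0.0703 -0.0444 -0.0359] (tip to z .1)
N [ 0.0456 -0.0687 -0.0361] (tip to z .1)
side [361, 257, 18, 15, 171] [369.2 263.8] ztop 0.0653 med z 0.0638 mid [ 0.4954 -0.3239  0.0631] mean [ 0.4955 -0.3233  0.0635] ext [0.026 0.026 0.007]
side [372, 289, 18, 16, 243] [380.5 296.4] ztop 0.078 med z 0.0764 mid [ 0.4483 -0.2533  0.0759] mean [ 0.4478 -0.2519  0.0761] ext [0.026 0.025 0.008]
side [314, 304, 19, 13, 155] [322.3 311. ] ztop 0.0644 med z 0.0624 mid [ 0.5173 -0.2038  0.0626] mean [ 0.5159 -0.2007  0.0623] ext [0.026 0.022 0.008]
```

Now the other pair: N, then E.

Request:
arm_command --motion '[[[0,0,0,-0.03,0],[0,0,0,-0.056,0],[0,0.012,-0.018,-0.056,0],[0,0.03,-0.045,-0.056,0],[0,0.043,-0.065,-0.056,0],[0,0.0456,-0.0688,-0.045,0],[0,0.0456,-0.0688,-0.032,0],[0,0.0456,-0.0688,-0.028,0],[0,0.0456,-0.0688,-0.028,0],[0,0.0456,-0.0688,-0.028,0]]]'

```text
clock: 11.65
tcp_pos: [0.4486, -0.2539, 0.1108]
orientation: [[-0.922, 0.386, -0.0], [0.386, 0.922, 0.0], [0.0, 0.0, -1.0]]
wrist_force: [0.7, -0.5, -0.3]
gripper_width: 0.0002
grasp_force: 0.0
```

Request:
arm_command --motion '[[[0,0,0,0.003,0],[0,0,0,0.008,0],[0,0,0,0.012,0],[0,0,0,0.016,0],[0,0,0,0.02,0],[0,0,0,0.023,0],[0,0,0,0.026,0],[0,0,0,0.028,0],[0,0,0,0.028,0],[0,0,0,0.028,0]]]'

```text
clock: 12.48
tcp_pos: [0.449, -0.254, 0.0859]
orientation: [[-0.922, 0.386, 0.002], [0.386, 0.922, -0.001], [-0.002, -0.001, -1.0]]
wrist_force: [-7.3, 4.9, 30.6]
gripper_width: -0.0006
grasp_force: 15.5
```

```bash
python3 -c "
from h import *
plan()
im,dp=blobs('side')"|grep -v '\[220'
```

```text
t 12.4833 tcp [ 0.449  -0.254   0.0859] nose 0.022 tip z 0.0639 w -0.0006257080136371905 F [-7.3  4.9 30.6]
[[-0.9225, 0.386, 0.0017], [0.386, 0.9225, -0.0013], [-0.0021, -0.0006, -1.0]] [-0.66  0.44 -0.5   0.62 -0.   -0.26]
H [-0.0701 -0.0466 -0.036 ] (tip to z .1)
O [-0.0455  0.0689 -0.0361] (tip to z .1)
E [-0.1159  0.0236 -0.0359] (tip to z .1)
N [-0.0001 -0.0005 -0.0361] (tip to z .1)
side [307, 256, 18, 16, 207] [315.6 263. ] ztop 0.0776 med z 0.0761 mid [ 0.5652 -0.2767  0.0757] mean [ 0.5647 -0.2757  0.0758] ext [0.026 0.027 0.008]
side [371, 298, 19, 13, 142] [379.4 305.2] ztop 0.0645 med z 0.0623 mid [ 0.4483 -0.2491  0.0634] mean [ 0.447  -0.247   0.0621] ext [0.026 0.018 0.01 ]
side [314, 300, 19, 17, 222] [322.9 308. ] ztop 0.0654 med z 0.0638 mid [ 0.5175 -0.2072  0.0636] mean [ 0.5174 -0.2066  0.0635] ext [0.027 0.026 0.008]
```

Request:
arm_command --motion '[[[0,0,0,-0.03,0],[0,0,0,-0.06,0],[0,-0.02,0.004,-0.062,0],[0,-0.053,0.0108,-0.062,0],[0,-0.085,0.0173,-0.062,0],[0,-0.11,0.0224,-0.06,0],[0,-0.1159,0.0236,-0.05,0],[0,-0.1159,0.0236,-0.035,0],[0,-0.1159,0.0236,-0.03,0],[0,-0.1159,0.0236,-0.03,0]]]'

```text
clock: 13.37
tcp_pos: [0.5624, -0.2757, 0.1102]
orientation: [[-0.922, 0.386, -0.004], [0.386, 0.922, 0.003], [0.005, 0.001, -1.0]]
wrist_force: [-0.9, 0.4, 0.2]
gripper_width: 0.0
grasp_force: 0.0
```

Request:
arm_command --motion '[[[0,0,0,0.002,0],[0,0,0,0.007,0],[0,0,0,0.012,0],[0,0,0,0.016,0],[0,0,0,0.02,0],[0,0,0,0.023,0],[0,0,0,0.026,0],[0,0,0,0.029,0],[0,0,0,0.029,0],[0,0,0,0.029,0]]]'

```text
clock: 14.2
tcp_pos: [0.5646, -0.2772, 0.086]
orientation: [[-0.922, 0.387, 0.001], [0.387, 0.922, -0.001], [-0.001, -0.001, -1.0]]
wrist_force: [-4.6, 2.0, 13.9]
gripper_width: -0.0002
grasp_force: 7.1
```

Request:
arm_command --motion '[[[0,0,0,-0.03,0],[0,0,0,-0.06,0],[0,0,0,-0.1,0],[0,0.04,0,-0.13,0],[0,0.08,0.02,-0.15,0],[0,0.11,0.045,-0.16,0],[0,0.14,0.07,-0.16,0],[0,0.16,0.09,-0.16,0],[0,0.16,0.09,-0.16,0],[0,0.16,0.09,-0.16,0]]]'

```text
clock: 15.03
tcp_pos: [0.4511, -0.1308, 0.2443]
orientation: [[-0.923, 0.384, 0.001], [0.384, 0.923, -0.001], [-0.001, -0.0, -1.0]]
wrist_force: [0.3, 0.7, 0.4]
gripper_width: 0.0
grasp_force: 0.0
```

```bash
python3 -c "
from h import *
plan()
im,dp=blobs('side');im,dp=blobs('top')
cv2.imwrite('pics/end.png',snapshot('side')[0])"|grep -v '\[220'
```

```text
t 15.0333 tcp [ 0.4511 -0.1308  0.2443] nose 0.022 tip z 0.2223 w 2.941230468869643e-05 F [0.3 0.7 0.4]
[[-0.9232, 0.3843, 0.0009], [0.3843, 0.9232, -0.0006], [-0.001, -0.0002, -1.0]] [-0.44  0.18 -0.41  0.98 -0.   -0.05]
H [-0.1152 -0.1612  0.1225] (tip to z .1)
O [-0.0909 -0.0457  0.1224] (tip to z .1)
E [-0.1612 -0.0912  0.1225] (tip to z .1)
N [-0.0453 -0.115   0.1224] (tip to z .1)
side [361, 257, 18, 15, 187] [369.2 263.8] ztop 0.0655 med z 0.0638 mid [ 0.4955 -0.3241  0.0634] mean [ 0.4952 -0.323   0.0635] ext [0.026 0.028 0.008]
side [308, 262, 17, 15, 182] [315.8 268.9] ztop 0.0658 med z 0.0639 mid [ 0.5649 -0.2768  0.0637] mean [ 0.5645 -0.2763  0.0637] ext [0.026 0.023 0.008]
side [371, 294, 18, 17, 223] [379.8 302.4] ztop 0.0655 med z 0.0635 mid [ 0.448  -0.2533  0.0637] mean [ 0.4482 -0.2524  0.0634] ext [0.027 0.025 0.008]
side [314, 300, 19, 17, 255] [323.  308.3] ztop 0.0654 med z 0.0637 mid [ 0.5177 -0.2063  0.0631] mean [ 0.5168 -0.2054  0.0635] ext [0.025 0.026 0.007]
top [386, 99, 30, 28, 643] [400.6 112.8] ztop 0.0306 med z 0.0285 mid [ 0.7875 -0.3811  0.0295] mean [ 0.7874 -0.381   0.0286] ext [0.05  0.051 0.01 ]
top [338, 229, 17, 18, 219] [346.1 237.5] ztop 0.0661 med z 0.0641 mid [ 0.5661 -0.278   0.064 ] mean [ 0.5651 -0.2782  0.064 ] ext [0.026 0.025 0.008]
top [295, 260, 17, 17, 222] [302.6 268.3] ztop 0.0662 med z 0.0638 mid [ 0.5183 -0.2097  0.0642] mean [ 0.5179 -0.2092  0.0639] ext [0.025 0.025 0.008]
top [330, 273, 8, 12, 41] [333.2 278.6] ztop 0.0721 med z 0.0702 mid [ 0.4999 -0.2563  0.0699] mean [ 0.4998 -0.2559  0.0701] ext [0.017 0.01  0.006]
top [370, 273, 17, 17, 223] [377.7 280.9] ztop 0.0656 med z 0.0635 mid [ 0.4956 -0.3256  0.0642] mean [ 0.4956 -0.3251  0.0635] ext [0.025 0.025 0.009]
top [326, 304, 17, 17, 227] [333.7 312. ] ztop 0.0662 med z 0.0642 mid [ 0.4491 -0.256   0.0645] mean [ 0.4491 -0.2556  0.0642] ext [0.025 0.025 0.008]
```

View pics/end.png

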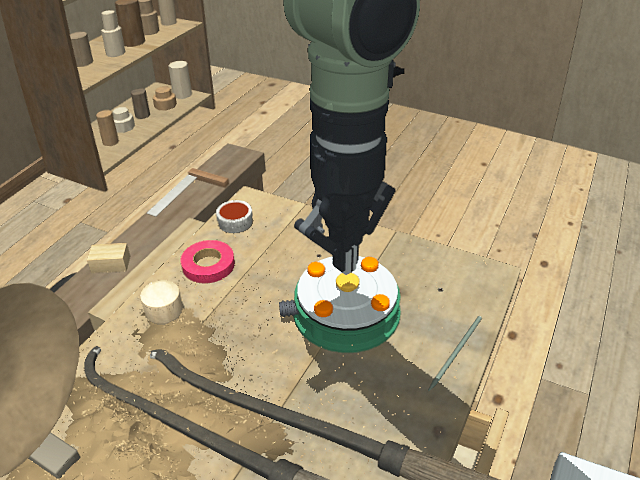

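The picture shows all four studs level at (316,269), (370,264), (323,308) and (380,302). They measure about 64 mm high and the arm is clear, so I'm handing the job in.

```bash
python3 -c "
from station import *
print(close_job())"
```

```text
the job is handed in; nothing more can be done
None
```

All four studs were pressed in star order, half-way and then fully home (measured about 64 mm high), and the job was handed in at about 15 s with the arm clear of the pot.

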